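Fit the D-bore drive pulley to a gearmotor and shut its guard

TASK

Fit the toothed drive pulley, hub outward, onto the flatted shaft of the gearmotor on the tilted angle plate: match the flat in its bore to the flat on the shaft and slide it fully home against the shoulder. Then swing the yellow guard fully shut over it without slamming it, leaving the other things on the bench where they are.

Things in the scene. Friction and masses are not known exactly. Their poses are not given: they have to be found in the camera images.
- pulley_center (a point): Centre (half-way up, on the bore axis) of the loose toothed drive pulley, 0.45 kg, 66 mm tall, standing on the bench hub up. Its lower 30 mm is a toothed aluminium wheel with steel flanges, 92 mm across. z: bore axis, towards the hub. D-shaped bore right through: 30 mm across, its flat 10 mm from the axis on the +x side.
- pulley_hub (a point): Where to grip the pulley: on its axis, 52 mm above its underside, in the plain round hub (46 mm across, from 30 to 66 mm above the underside). Axes as pulley_center. A black set screw in the hub's side and a short red mark on its end face show the +x side, where the bore's flat is.
- shaft_seat (a point): On the axis of the gearmotor's steel output shaft, level with the shoulder (40 mm across) that the pulley's underside must rest on. z: out along the shaft, which leans 30 degrees from vertical, roughly towards the robot. x: out through the shaft's flat. A seated pulley has its axes parallel to these and its centre at z 33 mm. The flange 6 mm below the shoulder is 80 mm across.
- shaft_tip (a point): Centre of the shaft's end face, 70 mm from the shoulder (4 mm proud of a seated pulley). Axes as shaft_seat. The shaft is 28 mm across with a flat 9 mm from the axis on the +x side along its whole length; the end is chamfered 3 mm. The worm gearbox locks the shaft: it does not turn by hand.
- guard (a joint): Hinge angle (rad) of the yellow sheet-metal guard, a hood 138 mm deep, 124 mm wide and 86 mm high with a clear window in its roof: 0 is shut over the pulley; open (1.95 to 2.25) it is tipped back behind the shaft. The hinge is stiff: the guard stays where it is left (up to 10 N at the handle moves it). It shuts only over a pulley that is fully home.
- guard_grip (a point): Middle of the guard's handle, a black round rod 16 mm thick and 72 mm long sticking out sideways from the guard's side wall, parallel to the hinge line, with a 26 mm knob at its free end. y: along the rod, from the knob to the guard. It circles the hinge line at 113 mm and can turn between the fingers.
- guard_hinge (a point): Point on the guard's hinge line, level with guard_grip along it. y: the hinge line; a right-handed turn about +y opens the guard. Axes turn with the guard: guard_grip is always at x -108, z +34 mm in them. With the guard shut, z is parallel to the shaft and x runs up the slope, away from the robot.
- stand: Dark steel tilting angle plate, fixed to the bench, carrying the blue gearmotor: base 190 x 150 mm; origin at its underside, x away from its low front edge, z up. The shaft leans towards its -x. The motor sticks out 172 mm to its +y side. The open guard's top is about 330 mm above the bench.
- caliper: Bystander: digital caliper, 235 mm long, lying on the bench.
- wrench: Bystander: steel spanner, 200 mm long, lying on the bench.
- hammer: Bystander: hammer, 270 mm long, lying on the bench.
- screwdriver: Bystander: orange-handled screwdriver, 190 mm long, lying on the bench.
- oil_bottle: Bystander: red oil bottle, 58 mm across and 160 mm tall, standing; origin at its underside.
- bearing: Bystander: ball bearing, 62 mm across and 16 mm high, lying on the bench; origin at its underside.
Things that resemble listed ones, but are neither listed nor needed, are in the scene too. What is shaped like the part that bears pulley_center but purple or turquoise is not meant.

How it is judged:
By the outcome, as a careful person would: the job done as asked, in the order asked, and still so for the second after the job is handed in, with the robot touching nothing.
It also fails if it takes over 72 s, if anything falls off the work surface, if the arm or the gripper's body presses on something with over 40 N, if the wrist force passes 120 N, or if a joint passes its speed limit or range.

ROBOT

A 7-joint arm with a two-finger parallel gripper is mounted at the origin on the work surface. World frame = base frame: x ahead of the robot, y to its left, z up, the work surface at z = 0. Lengths are in m, angles in rad, forces in N, time in s.
With the tool pointing down it reaches from about 0.35 to 0.9 m from the base axis. Payload 19.9 kg.
Tool frame: the origin (TCP) lies midway between the tips of the shut fingers; the grasp point (between the pads) lies 19 mm behind it (grasp_offset is the distance from the TCP to the grasp point, in m); z points along the fingers, y is the line along which they close (so a half turn about z gives the same grasp; the last joint's range is limited). The gripper opens to 94 mm and grips with 3 to 60 N. Pads are 16 mm wide; open, the fingers measure 119 mm over their backs; the gripper's body (75 mm by 177 mm) begins 78 mm behind the grasp point.
Start: joints at [-1.323, 0.417, -0.01, 1.614, 0.005, 1.111, -0.053], TCP at [0.179, 0.599, 0.205] pointing down, gripper open.
Joint ranges: [-2.81, 2.81], [-0.39, 2.02], [-1.27, 1.25], [0.06, 2.57], [-1.19, 4.33], [0.19, 2], [-2.82, 2.82]. Speed limits (rad/s): [1.89, 1.89, 2.39, 2.39, 3.01, 3.01, 3.01].

INTERFACE

Orientations are given as a rotation vector (axis times angle).
In Python, from workcell import read_state, get_image, calibration, hand_in, grasp_offset gives the robot as it stands.
- The arm moves only by the tool jog_arm, never from a script. Its argument "targets" is a list of rows, each an object with "dp": the shift along the world's x, y, z in cm, a list of three; "twist": the turn about the world's z in units of 6 degrees (1.0 is 6 degrees); "grip": the finger opening in cm, from 0 to 9.4. In form: [{"dp": [x, y, z], "twist": twist, "grip": grip}, ...]. A call has exactly 5 rows; each row is the pose to reach, as a shift and turn from the pose commanded when the call began; what a row does not reach only later rows make up. A row lasts 1/10 s, in which the tool goes at most 50 mm and 8.59 degrees, less where a joint would pass 70% of its speed; a pose out of reach is approached as far as the arm can. A call with a gripper value outside its range is refused whole. The fingers move at their own pace and stop on an object; "newtons" is the grip in N (left out, the last holds). Time passes only in rows, so rows that repeat a pose let the fingers close, or fill a call up. It gives the time, the measured TCP pose, the force, the opening and the grip force at its end, in the units of the state.
- read_state(): the state, without advancing time (a new reading comes with each control period).
- get_image(name): name is "scene" or "side" or "wrist"; returns the picture (400x640x3 uint8, red, green, blue); there is no depth.
- calibration(name): a dict with "K" (3x3 intrinsics, pixels), "k1" (the pictures are not rectified: a ray, as slopes to the right and down, at radius r is drawn at 1 + k1 r^2 times it, then the intrinsics apply), "extrinsics" (4x4, takes a point from camera to world coordinates); the wrist camera has in their place "tool_from_camera" (4x4, takes a point from camera to tool coordinates, whose origin is the TCP and whose axes are the flange's). Camera axes: x right, y up, looking along -z (the intrinsics and any distortion apply to the point x, -y, -z); pixel columns grow to the right and rows downward; lengths in m; the calibration is good to about 2 mm. A picture is of the moment at which its call begins: read the wrist's pose just before it. calibration takes no time and is no camera call.
- hand_in(): hands the job in; it is judged then, once.
The state is a dict: "time": time; "joint_positions": joint angles; "joint_vel": joint speeds; "joint_torque": joint torques, N m; "eef_pos": TCP position; "eef_rot": TCP orientation; "ft_force": force on the tool from outside, world axes, zero at the start; "wrist_torque": the same for the moment, N m; "finger_gap": opening from 0.0 (shut) to 1.0 (fully open); "gripper_force": force on a finger pad.
Only numpy, scipy, OpenCV 4.12 (cv2) and the standard library are available. Lean on these libraries where they do the work, as an engineer would, in place of code of your own. Each camera call takes 0.05 s, during which the arm holds its last target. There are 200 camera calls.

## Working session

There is one attempt and no reset: what is moved stays moved. The work goes in short steps, Python scripts to look and compute and a tool call to move; the robot and the scene stay as the last step left them, time stands still between calls to the robot, and variables do not carry over. Pictures are saved under pics/ and viewed, at most 10 in all, crops included, and the job is handed in when it is done.

Besides the shell and the picture viewer there is one more tool, called as a command line: name --argument value ..., lists and objects as JSON in quotes. jog_arm: Moves the arm, as the interface text tells. Its arguments: {"type":"object","properties":{"targets":{"type":"array","items":{"type":"object","properties":{"dp":{"type":"array","items":{"type":"number"}},"twist":{"type":"number"},"grip":{"type":"number"}}}},"newtons":{"type":"number"}},"required":["targets"]}

```bash
mkdir -p pics; ls; cat > h.py <<'E'
import numpy as np, cv2
from scipy.spatial.transform import Rotation as R
from workcell import *
def save(n,im,x0=0,y0=0,x1=640,y1=400,s=1):
    cv2.imwrite('pics/'+n+'.png',cv2.resize(im[y0:y1,x0:x1,::-1],None,fx=s,fy=s,interpolation=cv2.INTER_CUBIC))
def cam(n,st=None):
    c=calibration(n)
    if n!='wrist': return c,np.array(c['extrinsics'])
    T=np.eye(4);T[:3,:3]=R.from_rotvec(st['eef_rot']).as_matrix();T[:3,3]=st['eef_pos']
    return c,T@np.array(c['tool_from_camera'])
def ray(n,u,v,st=None):
    c,T=cam(n,st);K=np.array(c['K']);p=cv2.undistortPoints(np.array([[[u,v]]],float),K,np.array([c['k1'],0,0,0.]))[0,0]
    d=T[:3,:3]@np.array([p[0],-p[1],-1]);return T[:3,3],d/np.linalg.norm(d)
def onz(n,u,v,z,st=None):
    o,d=ray(n,u,v,st);return o+d*(z-o[2])/d[2]
def two(a,b):
    (o,d),(p,e)=a,b;s=np.linalg.lstsq(np.c_[d,-e],p-o,rcond=None)[0]
    A,B=o+d*s[0],p+e*s[1];return (A+B)/2,np.linalg.norm(A-B)
def proj(n,P,st=None):
    c,T=cam(n,st);q=T[:3,:3].T@(np.asarray(P,float)-T[:3,3]);x,y=q[0]/-q[2],-q[1]/-q[2];f=1+c['k1']*(x*x+y*y);K=np.array(c['K'])
    return (K@[x*f,y*f,1])[:2]
E
python3 - <<'E'
from h import *
st=read_state();print({k:np.round(v,3) for k,v in st.items()},grasp_offset)
for n in('scene','side','wrist'):
    im=get_image(n);np.save('pics/'+n+'0.npy',im)
    c=calibration(n);print(n,c)
    save(n+'0',im,s=1.25)
E
```

```text
pics
{'time': np.float64(0.0), 'joint_positions': array([-1.323,  0.418, -0.01 ,  1.614,  0.005,  1.111, -0.053]), 'joint_vel': array([-0.001, -0.001, -0.   , -0.002, -0.001, -0.   ,  0.001]), 'joint_torque': array([ 1.0000e-03, -8.5125e+01,  6.3900e-01, -4.2598e+01, -4.9000e-02,
        1.9000e-02,  0.0000e+00]), 'eef_pos': array([0.179, 0.599, 0.205]), 'eef_rot': array([-4.540e-01, -3.109e+00,  2.000e-03]), 'ft_force': array([-0.364,  0.546,  0.795]), 'wrist_torque': array([-0.009, -0.009,  0.001]), 'gripper_force': np.float64(0.0), 'finger_gap': np.float64(1.001)} 0.0188
scene {'K': array([[471.0969566 ,   0.        , 322.12598994],
       [  0.        , 471.0969566 , 202.47138538],
       [  0.        ,   0.        ,   1.        ]]), 'k1': -0.03372130781082064, 'extrinsics': array([[ 0.62489293, -0.5397895 ,  0.56403557,  1.19419764],
       [ 0.78059609,  0.41962712, -0.46323085, -0.61743462],
       [ 0.01336253,  0.72975364,  0.68357959,  0.94131627],
       [ 0.        ,  0.        ,  0.        ,  1.        ]])}
side {'K': array([[408.24426785,   0.        , 317.32326482],
  
[... 246 characters left out ...]
6975, -0.67911469],
       [ 0.00805505,  0.6243454 ,  0.78110687,  1.04170674],
       [ 0.        ,  0.        ,  0.        ,  1.        ]])}
wrist {'K': array([[325.73029972,   0.        , 318.33646152],
       [  0.        , 325.73029972, 201.46637065],
       [  0.        ,   0.        ,   1.        ]]), 'k1': -0.06479448608596051, 'tool_from_camera': array([[-4.83100970e-04,  9.65893778e-01,  2.58938171e-01,
         7.52212135e-02],
       [ 9.99999806e-01,  5.68118357e-04, -2.53501094e-04,
         7.57574545e-04],
       [-3.91962657e-04,  2.58937999e-01, -9.65893865e-01,
        -1.80043813e-01],
       [ 0.00000000e+00,  0.00000000e+00,  0.00000000e+00,
         1.00000000e+00]])}
```

View pics/scene0.png

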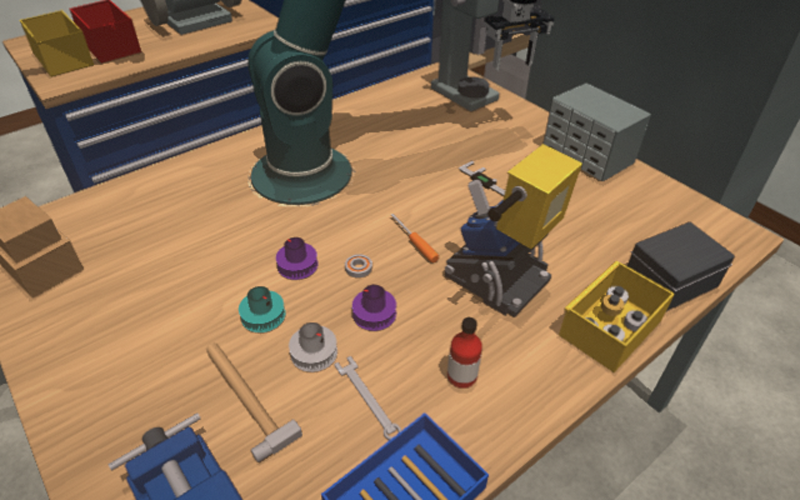

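View pics/side0.png

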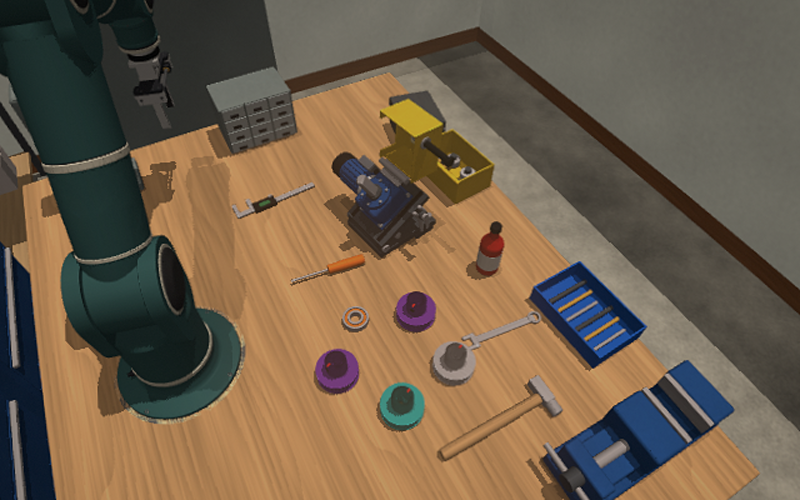

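```bash
python3 - <<'E'
from h import *
a=np.load('pics/scene0.npy');b=np.load('pics/side0.npy')
c=np.hstack([a[120:220,340:440],b[110:210,245:345]])
save('shaft0',c,0,0,200,100,4)
print('pulley scene',onz('scene',250,277,.03),'side',onz('side',454/1.25,362/1.25,.03))
print('tip',two(ray('scene',378,148.5),ray('side',287,145)))
E
```

```text
pulley scene [ 0.54098803 -0.30235789  0.03      ] side [ 0.53240107 -0.30195751  0.03      ]
tip (array([0.51922495, 0.12324195, 0.21100768]), np.float64(0.004793438131810523))
```

View pics/shaft0.png

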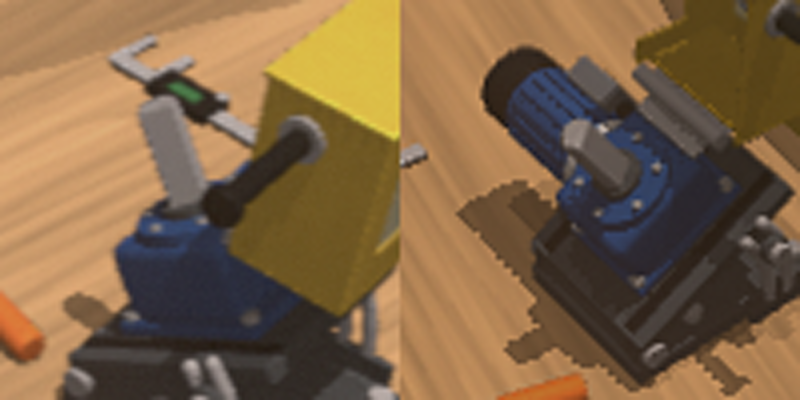

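```bash
python3 - <<'E'
from h import *
t,e=two(ray('scene',380.7,146.2),ray('side',289.5,142.5));b,e2=two(ray('scene',385.5,172),ray('side',300,156.5))
d=t-b;print(t,e,b,e2,np.linalg.norm(d),d/np.linalg.norm(d))
E
```

```text
[0.52675263 0.12262183 0.22090907] 0.0005464643594124014 [0.55665675 0.11893962 0.15470759] 0.0026435396229277934 0.07273548687661022 [-0.41113523  0.05062464  0.91016755]
```

jog_arm --targets '[{"dp": [2, -5, 3], "twist": 0, "grip": 9.4}, {"dp": [5, -9, 6], "twist": 0, "grip": 9.4}, {"dp": [8, -13, 9], "twist": 0, "grip": 9.4}, {"dp": [11, -17, 12], "twist": 0, "grip": 9.4}, {"dp": [13, -21, 14], "twist": 0, "grip": 9.4}]'

```text
time: 0.65
eef_pos: [0.2936, 0.4142, 0.3307]
eef_rot: [0.454, 3.109, 0.001]
ft_force: [0.7, -0.5, 0.9]
finger_gap: 0.999
gripper_force: 0.0
```

jog_arm --targets '[{"dp": [2, -5, 1], "twist": 0, "grip": 9.4}, {"dp": [4, -10, 2], "twist": 0, "grip": 9.4}, {"dp": [7, -15, 3], "twist": 0, "grip": 9.4}, {"dp": [9, -20, 4], "twist": 0, "grip": 9.4}, {"dp": [11, -25, 4], "twist": 0, "grip": 9.4}]'

```text
time: 1.15
eef_pos: [0.3931, 0.1885, 0.3689]
eef_rot: [0.454, 3.108, 0.002]
ft_force: [1.3, 0.4, -0.3]
finger_gap: 1.0
gripper_force: 0.0
```

jog_arm --targets '[{"dp": [0, -2, 0], "twist": 0, "grip": 9.4}, {"dp": [0, -2, 0], "twist": 0, "grip": 9.4}, {"dp": [0, -2, 0], "twist": 0, "grip": 9.4}, {"dp": [0, -2, 0], "twist": 0, "grip": 9.4}, {"dp": [0, -2, 0], "twist": 0, "grip": 9.4}]'

```text
time: 1.65
eef_pos: [0.3923, 0.1713, 0.3679]
eef_rot: [-0.451, -3.109, 0.001]
ft_force: [0.1, 0.1, 0.8]
finger_gap: 1.003
gripper_force: 0.0
```

```bash
python3 - <<'E'
from h import *
import json
st=read_state();im=get_image('wrist');np.save('pics/w1.npy',im)
json.dump({k:np.array(v).tolist() for k,v in st.items()},open('pics/w1.json','w'))
T=np.array([.5268,.1226,.2209]);p=proj('wrist',T,st);print(st['eef_pos'],p)
u,v=np.clip(p.astype(int),[90,70],[550,330]);print(u,v)
save('w1',im,u-90,v-70,u+90,v+70,4.2)
E
```

```text
[0.39226112 0.1712646  0.36786377] [310.42646269 310.8550013 ]
310 310
```

View pics/w1.png

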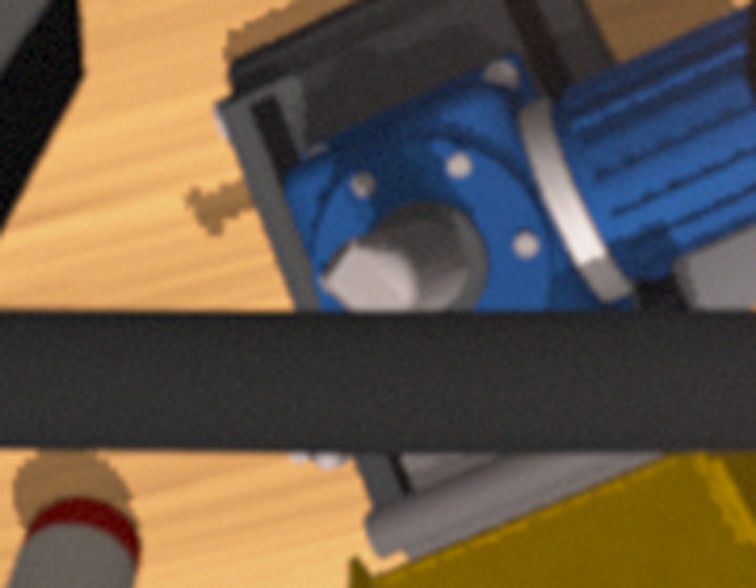

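jog_arm --targets '[{"dp": [2, -1, 0], "twist": 1, "grip": 9.4}, {"dp": [4, -3, 0], "twist": 2, "grip": 9.4}, {"dp": [6.5, -5, 1], "twist": 2.5, "grip": 9.4}, {"dp": [6.5, -5, 1], "twist": 2.5, "grip": 9.4}, {"dp": [6.5, -5, 1], "twist": 2.5, "grip": 9.4}]'

```text
time: 2.2
eef_pos: [0.4576, 0.1207, 0.3778]
eef_rot: [-0.045, -3.141, 0.001]
ft_force: [-0.7, 0.3, -1.0]
finger_gap: 0.999
gripper_force: 0.0
```

```bash
python3 - <<'E'
from h import *
import json
st=read_state();im=get_image('wrist');np.save('pics/w2.npy',im)
json.dump({k:np.array(v).tolist() for k,v in st.items()},open('pics/w2.json','w'))
T=np.array([.5268,.1226,.2209]);p=proj('wrist',T,st);print(st['eef_pos'],st['eef_rot'],st['joint_positions'],p)
u,v=np.clip(p.astype(int),[95,95],[545,305]);print(u,v)
save('w2',im,u-95,v-75,u+95,v+75,4)
E
```

```text
[0.45759959 0.1206636  0.37778733] [-4.51188761e-02 -3.14087503e+00  8.91464051e-04] [-0.7665159   0.0072693   0.449264    1.73420562 -0.00278839  1.40139652
  1.22527769] [321.22091857 248.10356086]
321 248
```

View pics/w2.png

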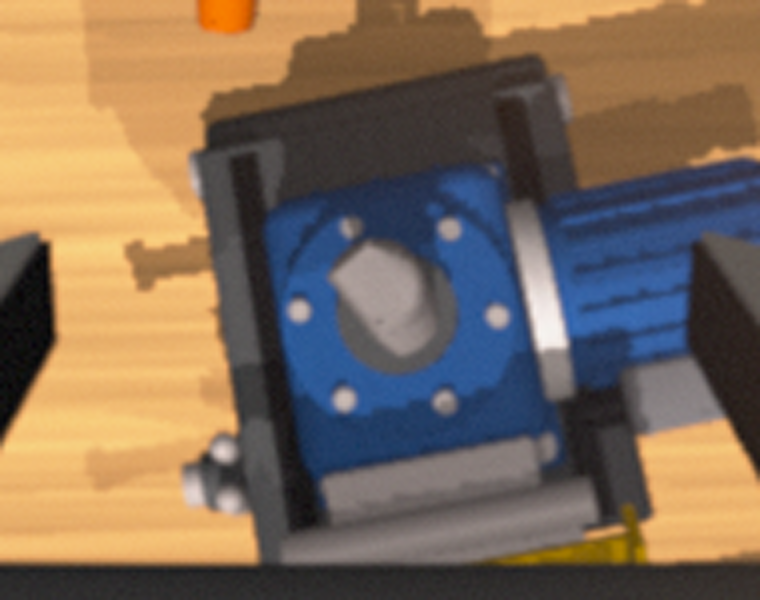

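jog_arm --targets '[{"dp": [1.5, 0, -4], "twist": 1, "grip": 9.4}, {"dp": [3, 0, -8], "twist": 1.7, "grip": 9.4}, {"dp": [3, 0, -8], "twist": 1.7, "grip": 9.4}, {"dp": [3, 0, -8], "twist": 1.7, "grip": 9.4}, {"dp": [3, 0, -8], "twist": 1.7, "grip": 9.4}]'

```text
time: 2.75
eef_pos: [0.4875, 0.121, 0.2998]
eef_rot: [-0.234, 3.131, 0.001]
ft_force: [0.1, 0.9, -0.1]
finger_gap: 0.999
gripper_force: 0.0
```

```bash
python3 - <<'E'
from h import *
import json
st=read_state();im=get_image('wrist');np.save('pics/w3.npy',im)
json.dump({k:np.array(v).tolist() for k,v in st.items()},open('pics/w3.json','w'))
T=np.array([.5268,.1226,.2209]);p=proj('wrist',T,st);print(st['eef_pos'],st['eef_rot'],p)
u,v=np.clip(p.astype(int),[95,95],[545,305]);print(u,v)
g=np.clip(im.astype(float)*1.3,0,255).astype(np.uint8)
save('w3',g,u-65,v-45,u+65,v+55,6)
E
```

```text
[0.48754889 0.12099281 0.29982913] [-2.33804251e-01  3.13105598e+00  1.36903111e-03] [312.46825169 251.23457693]
312 251
```

View pics/w3.png

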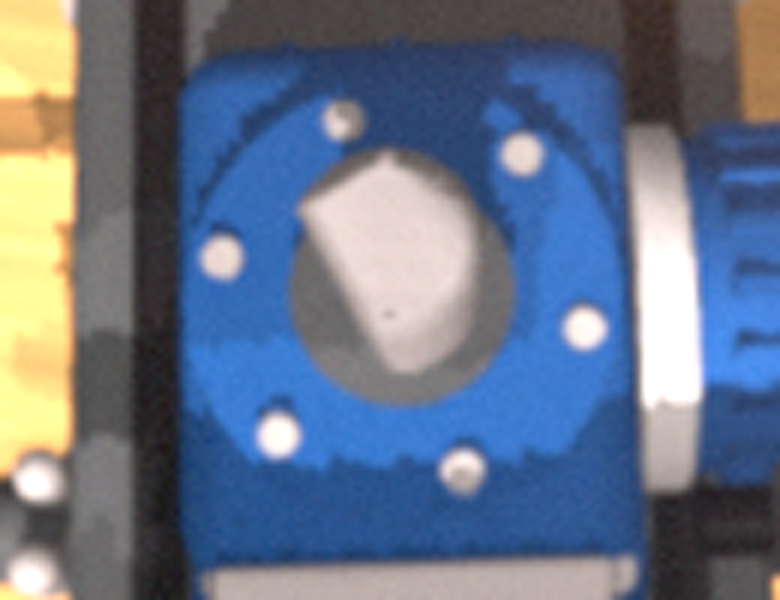

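```bash
cat > m.py <<'E'
from h import *
import json
from scipy.optimize import least_squares
st=json.load(open('pics/w3.json'));st2=json.load(open('pics/w2.json'))
P=lambda x,y:(247+x/6,206+y/6)
P2=lambda x,y:(226+x/4,173+y/4)
def yaw(a,b,z,s):
    p=onz('wrist',*a,z,s);q=onz('wrist',*b,z,s);return np.degrees(np.arctan2(*(q-p)[[1,0]]))
print('yaw y:',yaw(P(205,575),P(635,560),.15,st),yaw(P(185,55),P(620,45),.15,st),yaw(P2(285,545),P2(590,490),.15,st2),yaw(P2(210,125),P2(540,62),.1,st2))
psi=np.radians(9.5);d=np.array([-.5*np.cos(psi),-.5*np.sin(psi),.866])
obs=[(ray('wrist',*P(402,293),st),0),(ray('wrist',*P(402,293.7),st),-5),(ray('scene',380.7,146.2),70),(ray('side',289.5,142.5),70),(ray('scene',385.5,172),0),(ray('side',300,156.5),0)]
def f(s):
    r=[]
    for (o,e),k in obs:
        q=s+d*k/1e3-o;r+=list((q-e*(q@e))*1e3)
    return r
s=least_squares(f,[.55,.12,.155]);print('seat',s.x,'tip',s.x+.07*d,np.round(np.linalg.norm(np.array(s.fun).reshape(-1,3),axis=1),1))
for k in(0,.07):
    q=(proj('wrist',s.x+k*d,st)-[247,206])*6;print(k,q)
a=ray('wrist',*P(300,210),st)[1];b=ray('wrist',*P(385,366),st)[1]
n=np.cross(a,b);n-=d*(n@d);n/=np.linalg.norm(n);print('flat n',n)
xs=np.array([np.cos(psi)*.866,np.sin(psi)*.866,.5]);ys=np.array([-np.sin(psi),np.cos(psi),0])
print('angle about d from stand x(upslope):',np.degrees(np.arctan2(n@ys,n@xs)))
E
python3 m.py
```

```text
yaw y: 100.7752923443482 99.8800206171285 99.89516126735805 99.46918883957579
seat [0.55879745 0.12602661 0.15601995] tip [0.52427745 0.12024995 0.21663995] [1.9 1.7 4.6 5.7 6.1 7.5]
0 [392.11481287 289.40674887]
0.07 [379.73986003 241.34821272]
flat n [ 0.55006236 -0.80081217  0.23692039]
angle about d from stand x(upslope): -61.71728468879233
```

```bash
sed -i "s/9.5);d/10);d/; s/^obs=\[/obs=[(ray('wrist',*P(390,250),st),68.5),(ray('wrist',*P2(397.7,313.7),st2),-5),/; s/\*1e3)$/*1e3*w)/; s/for (o,e),k in obs:/for i,((o,e),k) in enumerate(obs):\n        w=3 if i<4 else 1/" m.py; python3 m.py
python3 - <<'E'
from h import *
# rough pulley centre by grey mask around expected spot in scene and side
for n,(u,v) in(('scene',(250,272)),('side',(363,288))):
    im=np.load(f'pics/{n}0.npy')[v-35:v+35,u-40:u+40]
    hsv=cv2.cvtColor(im,cv2.COLOR_RGB2HSV);m=((hsv[...,1]<60)).astype(np.uint8)
    k,l,s,c=cv2.connectedComponentsWithStats(m);i=1+np.argmax(s[1:,4]);print(n,s[i]+[u-40,v-35,0,0,0],c[i]+[u-40,v-35])
E
```

```text
yaw y: 100.7752923443482 99.8800206171285 99.89516126735805 99.46918883957579
seat [0.55933027 0.12757269 0.15555945] tip [0.524862   0.121495   0.21617945] [1.9 0.5 1.  0.9 3.9 5.1 7.4 8.4]
0 [400.2316025  292.20320043]
0.07 [387.72421423 244.96802672]
flat n [ 0.55195705 -0.80048843  0.23358443]
angle about d from stand x(upslope): -62.15050959407702
scene [ 231  259   39   38 1148] [250.09581882 278.08101045]
side [346 261  57  47 974] [367.38090349 286.28747433]
```

jog_arm --targets '[{"dp": [-3, -3, 4], "twist": 0, "grip": 9.4}, {"dp": [-5, -7, 6], "twist": 0, "grip": 9.4}, {"dp": [-5, -12, 6], "twist": 0, "grip": 9.4}, {"dp": [-5, -17, 6], "twist": 0, "grip": 9.4}, {"dp": [-5, -22, 4], "twist": 0, "grip": 9.4}]'

```text
time: 3.3
eef_pos: [0.4379, -0.0934, 0.344]
eef_rot: [-0.234, 3.127, 0.002]
ft_force: [2.7, -0.4, -0.6]
finger_gap: 0.999
gripper_force: 0.0
```

jog_arm --targets '[{"dp": [0, -4, -2], "twist": 0, "grip": 9.4}, {"dp": [1, -8, -4], "twist": 0, "grip": 9.4}, {"dp": [4, -13, -6], "twist": 0, "grip": 9.4}, {"dp": [7, -18, -8], "twist": 0, "grip": 9.4}, {"dp": [8, -20, -9], "twist": 0, "grip": 9.4}]'

```text
time: 3.8
eef_pos: [0.5193, -0.2925, 0.2515]
eef_rot: [-0.237, 3.13, -0.0]
ft_force: [0.5, 2.4, 1.8]
finger_gap: 1.003
gripper_force: 0.0
```

```bash
python3 - <<'E'
from h import *
import json
st=read_state();im=get_image('wrist');np.save('pics/w4.npy',im)
json.dump({k:np.array(v).tolist() for k,v in st.items()},open('pics/w4.json','w'))
p=proj('wrist',[.536,-.302,.05],st);print(st['eef_pos'],st['eef_rot'],p)
u,v=np.clip(p.astype(int),[65,60],[545,340]);print(u,v)
save('w4',im,u-65,v-50,u+65,v+50,6)
E
```

```text
[ 0.51934482 -0.2924709   0.25146093] [-2.37061703e-01  3.13041342e+00 -2.86573849e-04] [307.82653379 191.14386399]
307 191
```

View pics/w4.png

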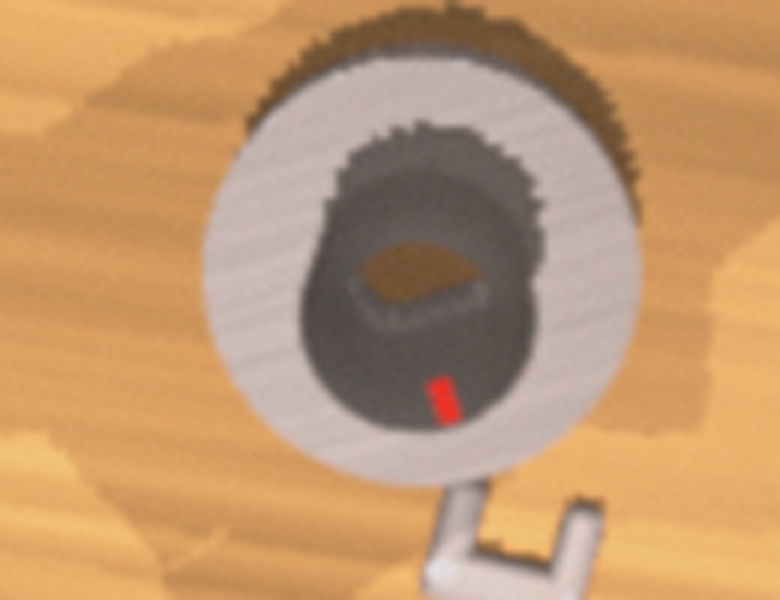

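```bash
python3 - <<'E'
from h import *
import json
st=json.load(open('pics/w4.json'));P=lambda x,y:(242+x/6,141+y/6)
c=onz('wrist',*P(421,267),.03,st);h=onz('wrist',*P(419,313),.066,st);r=onz('wrist',*P(444,401),.066,st)
a,b=onz('wrist',*P(385,328),.066,st),onz('wrist',*P(485,300),.066,st)
print('wheel c',c,'hub c',h,'R wheel',[np.linalg.norm(onz('wrist',*P(421+218*q,267),.03,st)-c) for q in(-1,1)])
an=lambda v:np.degrees(np.arctan2(v[1],v[0]))
print('mark angle',an(r-h),an(r-c),np.linalg.norm(r-h),'flat edge normal',an(b-a)-90)
print(onz('scene',250,277,.03),st['joint_positions'])
E
```

```text
wheel c [ 0.53273115 -0.29757744  0.03      ] hub c [ 0.53385338 -0.29712942  0.066     ] R wheel [np.float64(0.04583652179151226), np.float64(0.04579752065424362)]
mark angle 23.792399360065524 23.66648456230921 0.01826305132206177 flat edge normal 24.694117441557665
[ 0.54098803 -0.30235789  0.03      ] [-0.16530368644508087, 0.4246584659597612, 0.8400321747073878, 1.6581892818210704, -0.3357766270378999, 1.2078814275519807, 2.4729747162040554]
```

jog_arm --targets '[{"dp": [0, 0, -1], "twist": -1.4, "grip": 9.4}, {"dp": [0, 0, -2], "twist": -2.8, "grip": 9.4}, {"dp": [0, 0, -3], "twist": -4.2, "grip": 9.4}, {"dp": [0, 0, -4], "twist": -5.6, "grip": 9.4}, {"dp": [0, 0, -5], "twist": -7, "grip": 9.4}]'

```text
time: 4.35
eef_pos: [0.5182, -0.2907, 0.202]
eef_rot: [0.911, 3.005, 0.002]
ft_force: [-0.1, -0.3, 0.2]
finger_gap: 1.0
gripper_force: 0.0
```

jog_arm --targets '[{"dp": [0.5, -0.2, -1], "twist": -1.4, "grip": 9.4}, {"dp": [1, -0.4, -2], "twist": -2.8, "grip": 9.4}, {"dp": [1.4, -0.6, -3], "twist": -4.2, "grip": 9.4}, {"dp": [1.4, -0.6, -4], "twist": -5.6, "grip": 9.4}, {"dp": [1.4, -0.6, -5], "twist": -7, "grip": 9.4}]'

```text
time: 4.85
eef_pos: [0.5325, -0.2966, 0.1518]
eef_rot: [1.928, 2.479, 0.003]
ft_force: [-0.5, 0.0, 0.2]
finger_gap: 1.002
gripper_force: 0.0
```

jog_arm --targets '[{"dp": [0, 0, -1], "twist": -1.4, "grip": 9.4}, {"dp": [0, 0, -1], "twist": -2.8, "grip": 9.4}, {"dp": [0, 0, -1], "twist": -3.1, "grip": 9.4}, {"dp": [0, 0, -1], "twist": -3.1, "grip": 9.4}, {"dp": [0, 0, -1], "twist": -3.1, "grip": 9.4}]'

```text
time: 5.35
eef_pos: [0.5319, -0.2971, 0.1417]
eef_rot: [2.294, 2.146, 0.001]
ft_force: [0.4, 0.2, 0.2]
finger_gap: 1.006
gripper_force: 0.0
```

```bash
python3 - <<'E'
from h import *
st=read_state();M=R.from_rotvec(st['eef_rot']).as_matrix();print(st['eef_pos'],np.degrees(np.arctan2(M[1,1],M[0,1])),st['joint_positions'])
im=get_image('wrist')
for z in(.03,.066): print(proj('wrist',[.5327,-.2976,z],st))
save('w5',im,170,100,490,340,2)
E
```

```text
[ 0.53190984 -0.29710033  0.14167636] -3.7967663454667067 [-0.30433488  0.75580393  1.14510252  1.74031417 -0.75183702  1.15699864
  1.0022097 ]
[318.99131104 199.73039034]
[319.13810501 210.83972617]
```

jog_arm --targets '[{"dp": [0.1, 0, -4], "twist": 0, "grip": 9.4}, {"dp": [0.1, 0, -8], "twist": 0, "grip": 9.4}, {"dp": [0.1, -0.05, -10.7], "twist": 0, "grip": 9.4}, {"dp": [0.1, -0.05, -10.7], "twist": 0, "grip": 9.4}, {"dp": [0.1, -0.05, -10.7], "twist": 0, "grip": 4}]' --newtons 15

```text
time: 5.9
eef_pos: [0.5325, -0.298, 0.0343]
eef_rot: [-2.296, -2.144, -0.0]
ft_force: [0.5, -0.3, 0.7]
finger_gap: 0.948
gripper_force: 0.0
```

jog_arm --targets '[{"dp": [0, 0, 0], "twist": 0, "grip": 4}, {"dp": [0, 0, 0], "twist": 0, "grip": 4}, {"dp": [0, 0, 0], "twist": 0, "grip": 4}, {"dp": [0, 0, 0], "twist": 0, "grip": 4}, {"dp": [0, 0, 0], "twist": 0, "grip": 4}]' --newtons 15

```text
time: 6.4
eef_pos: [0.5326, -0.2977, 0.0342]
eef_rot: [2.297, 2.143, 0.0]
ft_force: [-0.1, 0.0, 0.4]
finger_gap: 0.528
gripper_force: 0.0
```

jog_arm --targets '[{"dp": [0, 0, 0], "twist": 0, "grip": 4}, {"dp": [0, 0, 0], "twist": 0, "grip": 4}, {"dp": [0, 0, 0], "twist": 0, "grip": 4}, {"dp": [0, 0, 0.5], "twist": 0, "grip": 4}, {"dp": [0, 0, 1], "twist": 0, "grip": 4}]' --newtons 40

```text
time: 6.9
eef_pos: [0.5321, -0.2977, 0.0441]
eef_rot: [-2.297, -2.142, 0.001]
ft_force: [-0.1, 0.4, -4.5]
finger_gap: 0.486
gripper_force: 40.0
```

```bash
python3 - <<'E'
from h import *
st=read_state();M=R.from_rotvec(st['eef_rot']).as_matrix();print(st['eef_pos'],np.degrees(np.arctan2(M[1,1],M[0,1])),st['joint_positions'],st['finger_gap'],st['gripper_force'],st['ft_force'],st['wrist_torque'])
E
```

```text
[ 0.53209028 -0.29766252  0.04407418] -4.013967034977449 [-0.23716276  0.86252795  1.02552508  1.79389635 -0.86953802  1.01513848
  1.07232154] 0.4862880254681884 39.99866976868361 [-0.07102404  0.37092143 -4.48902782] [-0.11042602  0.06445714 -0.00941351]
```

jog_arm --targets '[{"dp": [0, 0, 4], "twist": 0, "grip": 4}, {"dp": [0, 0, 8], "twist": 0, "grip": 4}, {"dp": [0, 0, 13], "twist": 0, "grip": 4}, {"dp": [-1, 2, 18], "twist": -1, "grip": 4}, {"dp": [-3, 5, 23], "twist": -2, "grip": 4}]' --newtons 40

```text
time: 7.4
eef_pos: [0.507, -0.2562, 0.2624]
eef_rot: [2.514, 1.883, -0.003]
ft_force: [1.3, 1.4, -2.6]
finger_gap: 0.483
gripper_force: 40.0
```

jog_arm --targets '[{"dp": [-2, 3, 0.7], "twist": -1.3, "grip": 4}, {"dp": [-4, 7, 0.7], "twist": -2.6, "grip": 4}, {"dp": [-5, 11, 0.7], "twist": -3.9, "grip": 4}, {"dp": [-6, 15, 0.7], "twist": -5.2, "grip": 4}, {"dp": [-6, 19, 0.7], "twist": -6.5, "grip": 4}]' --newtons 40

```text
time: 7.9
eef_pos: [0.4526, -0.1078, 0.2688]
eef_rot: [-2.903, -1.197, 0.001]
ft_force: [0.9, 0.6, -3.9]
finger_gap: 0.481
gripper_force: 40.0
```

jog_arm --targets '[{"dp": [0, 4, 0], "twist": -1.3, "grip": 4}, {"dp": [2, 8, 0], "twist": -2.6, "grip": 4}, {"dp": [4, 12, 0], "twist": -3.9, "grip": 4}, {"dp": [6, 15, 0], "twist": -4.2, "grip": 4}, {"dp": [8, 18, 0], "twist": -4.2, "grip": 4}]' --newtons 40

```text
time: 8.4
eef_pos: [0.534, 0.0731, 0.2687]
eef_rot: [-3.094, -0.542, 0.003]
ft_force: [-0.3, -0.6, -2.9]
finger_gap: 0.485
gripper_force: 40.0
```

```bash
cat >> h.py <<'E'
def rep():
    st=read_state();M=R.from_rotvec(st['eef_rot']).as_matrix();print('t',st['time'],'p',np.round(st['eef_pos'],4),'yaw',round(np.degrees(np.arctan2(M[1,1],M[0,1])),1),'q',np.round(st['joint_positions'],2),'gap',round(st['finger_gap']*94,1),'F',np.round(st['ft_force'],1),'T',np.round(st['wrist_torque'],2));return st
E
python3 - <<'E'
from h import *
rep()
E
```

```text
t 8.4 p [0.534  0.0731 0.2687] yaw -70.1 q [-1.09  0.38  1.14  1.78 -0.36  1.23 -1.07] gap 45.6 F [-0.3 -0.6 -2.9] T [-0.12  0.08  0.02]
```

jog_arm --targets '[{"dp": [0, 0, 1.3], "twist": -0.8, "grip": 4}, {"dp": [-0.2, 2, 1.3], "twist": -1.65, "grip": 4}, {"dp": [-0.5, 4, 1.3], "twist": -1.65, "grip": 4}, {"dp": [-0.5, 4.9, 1.3], "twist": -1.65, "grip": 4}, {"dp": [-0.5, 4.9, 1.3], "twist": -1.65, "grip": 4}]' --newtons 40

```text
time: 8.9
eef_pos: [0.5285, 0.1214, 0.2818]
eef_rot: [-3.129, -0.277, 0.002]
ft_force: [-0.1, -0.1, -4.6]
finger_gap: 0.486
gripper_force: 40.0
```

```bash
python3 - <<'E'
from h import *
st=rep();a,b=get_image('scene'),get_image('side')
np.save('pics/s1.npy',a);np.save('pics/d1.npy',b)
t=np.array([.5249,.1215,.216])
print([proj(n,t) for n in('scene','side')])
p=st['eef_pos'];print([proj(n,[p[0],p[1],p[2]-.0343]) for n in('scene','side')])
c=np.hstack([a[100:200,330:430],b[90:190,240:340]]);save('i1',c,0,0,200,100,4)
E
```

```text
t 8.9 p [0.5285 0.1214 0.2818] yaw -79.9 q [-1.19  0.38  1.18  1.75 -0.37  1.26 -1.32] gap 45.6 F [-0.1 -0.1 -4.6] T [-0.08  0.1  -0.02]
[array([379.76607319, 147.473073  ]), array([289.20028625, 144.26802689])]
[array([381.91159939, 138.10551207]), array([289.86442601, 135.82294087])]
```

View pics/i1.png

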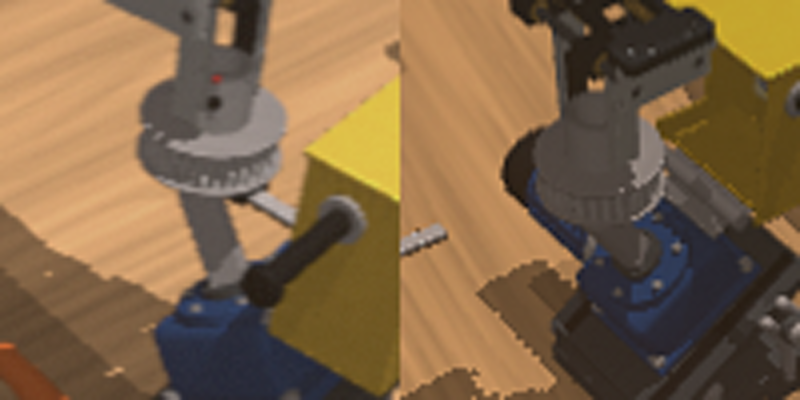

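jog_arm --targets '[{"dp": [0, 0.05, -1.2], "twist": 0, "grip": 4}, {"dp": [0, 0.05, -2], "twist": 0, "grip": 4}, {"dp": [0, 0.05, -2.4], "twist": 0, "grip": 4}, {"dp": [0, 0.05, -2.7], "twist": 0, "grip": 4}, {"dp": [0, 0.05, -3], "twist": 0, "grip": 4}]' --newtons 40

```text
time: 9.5
eef_pos: [0.5288, 0.1209, 0.2517]
eef_rot: [-3.13, -0.273, 0.001]
ft_force: [-3.3, 0.3, -0.8]
finger_gap: 0.486
gripper_force: 40.0
```

jog_arm --targets '[{"dp": [0, 0, -0.2], "twist": 0, "grip": 4}, {"dp": [0, 0, -0.4], "twist": 0, "grip": 4}, {"dp": [0, 0, -0.5], "twist": 0, "grip": 4}, {"dp": [0, 0, -0.6], "twist": 0, "grip": 4}, {"dp": [0, 0, -0.6], "twist": 0, "grip": 4}]' --newtons 40

```text
time: 10.0
eef_pos: [0.5288, 0.1209, 0.2467]
eef_rot: [-3.129, -0.274, 0.001]
ft_force: [-8.3, 0.3, 13.9]
finger_gap: 0.483
gripper_force: 40.0
```

```bash
python3 - <<'E'
from h import *
rep()
E
```

```text
t 10.0 p [0.5288 0.1209 0.2467] yaw -80.0 q [-1.16  0.42  1.14  1.8  -0.41  1.19 -1.29] gap 45.4 F [-8.3  0.3 13.9] T [-0.19  2.59 -0.  ]
```

jog_arm --targets '[{"dp": [0, 0, 0.5], "twist": 0, "grip": 4}, {"dp": [-0.3, 0, 0.5], "twist": 0, "grip": 4}, {"dp": [-0.4, 0, 0.2], "twist": 0, "grip": 4}, {"dp": [-0.4, 0, 0], "twist": 0, "grip": 4}, {"dp": [-0.4, 0, 0], "twist": 0, "grip": 4}]' --newtons 40

```text
time: 10.5
eef_pos: [0.5263, 0.1209, 0.2467]
eef_rot: [-3.13, -0.274, -0.005]
ft_force: [7.9, -2.0, 2.1]
finger_gap: 0.484
gripper_force: 40.0
```

```bash
python3 - <<'E'
from h import *
rep()
E
```

```text
t 10.5 p [0.5263 0.1209 0.2467] yaw -80.0 q [-1.17  0.41  1.15  1.81 -0.4   1.19 -1.3 ] gap 45.5 F [ 7.9 -2.   2.1] T [-0.3  -2.12  0.01]
```

jog_arm --targets '[{"dp": [-0.3, -0.05, 0], "twist": 0, "grip": 4}, {"dp": [-0.6, -0.1, -0.1], "twist": 0, "grip": 4}, {"dp": [-0.9, -0.15, -0.2], "twist": 0, "grip": 4}, {"dp": [-1.2, -0.2, -0.3], "twist": 0, "grip": 4}, {"dp": [-1.2, -0.2, -0.3], "twist": 0, "grip": 4}]' --newtons 40

```text
time: 11.0
eef_pos: [0.514, 0.1189, 0.2434]
eef_rot: [-3.129, -0.274, -0.005]
ft_force: [6.8, -1.2, -0.0]
finger_gap: 0.487
gripper_force: 40.0
```

```bash
python3 - <<'E'
from h import *
rep()
E
```

```text
t 11.0 p [0.514  0.1189 0.2434] yaw -80.0 q [-1.2   0.38  1.16  1.84 -0.38  1.17 -1.31] gap 45.8 F [ 6.8 -1.2 -0. ] T [-0.49 -1.96 -0.06]
```

jog_arm --targets '[{"dp": [-0.3, -0.05, -0.2], "twist": 0, "grip": 4}, {"dp": [-0.6, -0.1, -0.4], "twist": 0, "grip": 4}, {"dp": [-0.8, -0.15, -0.6], "twist": 0, "grip": 4}, {"dp": [-1.0, -0.18, -0.8], "twist": 0, "grip": 4}, {"dp": [-1.0, -0.18, -0.8], "twist": 0, "grip": 4}]' --newtons 40

```text
time: 11.5
eef_pos: [0.5031, 0.1171, 0.235]
eef_rot: [-3.129, -0.274, -0.001]
ft_force: [6.1, -2.1, 0.1]
finger_gap: 0.484
gripper_force: 40.0
```

```bash
python3 - <<'E'
from h import *
st=rep();a,b=get_image('scene'),get_image('side')
c=np.hstack([a[100:200,330:430],b[90:190,240:340]]);save('i2',c,0,0,200,100,4)
E
```

```text
t 11.5 p [0.5031 0.1171 0.235 ] yaw -80.0 q [-1.22  0.37  1.16  1.87 -0.37  1.14 -1.32] gap 45.5 F [ 6.1 -2.1  0.1] T [-0.46 -1.62 -0.09]
```

jog_arm --targets '[{"dp": [0.1, 0.02, -0.2], "twist": 0, "grip": 4}, {"dp": [0.2, 0.04, -0.4], "twist": 0, "grip": 4}, {"dp": [0.35, 0.06, -0.6], "twist": 0, "grip": 4}, {"dp": [0.45, 0.09, -0.8], "twist": 0, "grip": 4}, {"dp": [0.5, 0.09, -0.9], "twist": 0, "grip": 4}]' --newtons 40

```text
time: 12.1
eef_pos: [0.5078, 0.118, 0.2257]
eef_rot: [3.13, 0.274, -0.002]
ft_force: [1.9, -2.3, 4.3]
finger_gap: 0.483
gripper_force: 40.0
```

```bash
python3 - <<'E'
from h import *
rep()
E
```

```text
t 12.1 p [0.5078 0.118  0.2257] yaw -80.0 q [-1.2   0.39  1.14  1.87 -0.39  1.13 -1.3 ] gap 45.4 F [ 1.9 -2.3  4.3] T [-0.62 -0.72 -0.1 ]
```

jog_arm --targets '[{"dp": [0.2, 0.03, -0.35], "twist": 0, "grip": 4}, {"dp": [0.4, 0.07, -0.7], "twist": 0, "grip": 4}, {"dp": [0.6, 0.1, -1.05], "twist": 0, "grip": 4}, {"dp": [0.8, 0.14, -1.4], "twist": 0, "grip": 4}, {"dp": [1.0, 0.17, -1.73], "twist": 0, "grip": 4}]' --newtons 40

```text
time: 12.6
eef_pos: [0.5157, 0.1191, 0.2078]
eef_rot: [-3.13, -0.273, 0.009]
ft_force: [-14.5, -7.4, 10.4]
finger_gap: 0.486
gripper_force: 40.0
```

```bash
python3 - <<'E'
from h import *
rep()
E
```

```text
t 12.6 p [0.5157 0.1191 0.2078] yaw -80.0 q [-1.15  0.43  1.11  1.87 -0.43  1.11 -1.28] gap 45.7 F [-14.5  -7.4  10.4] T [-1.39  3.08  0.01]
```

jog_arm --targets '[{"dp": [-0.2, -0.2, -0.1], "twist": 0, "grip": 4}, {"dp": [-0.05, -0.2, -0.4], "twist": 0, "grip": 4}, {"dp": [0.15, -0.15, -0.75], "twist": 0, "grip": 4}, {"dp": [0.35, -0.1, -1.1], "twist": 0, "grip": 4}, {"dp": [0.35, -0.1, -1.1], "twist": 0, "grip": 4}]' --newtons 40

```text
time: 13.1
eef_pos: [0.5208, 0.1194, 0.1968]
eef_rot: [-3.129, -0.275, 0.003]
ft_force: [1.5, 5.9, -10.3]
finger_gap: 0.481
gripper_force: 40.0
```

```bash
python3 - <<'E'
from h import *
rep()
E
```

```text
t 13.1 p [0.5208 0.1194 0.1968] yaw -80.0 q [-1.13  0.45  1.09  1.87 -0.45  1.09 -1.26] gap 45.2 F [  1.5   5.9 -10.3] T [ 1.47 -0.56  0.1 ]
```

jog_arm --targets '[{"dp": [0.2, 0.15, -0.35], "twist": 0, "grip": 4}, {"dp": [0.4, 0.2, -0.7], "twist": 0, "grip": 4}, {"dp": [0.6, 0.22, -1.05], "twist": 0, "grip": 4}, {"dp": [0.7, 0.24, -1.25], "twist": 0, "grip": 4}, {"dp": [0.7, 0.24, -1.25], "twist": 0, "grip": 4}]' --newtons 40

```text
time: 13.6
eef_pos: [0.5271, 0.1206, 0.1855]
eef_rot: [-3.129, -0.273, 0.006]
ft_force: [-17.9, -0.1, 24.2]
finger_gap: 0.486
gripper_force: 40.0
```

```bash
python3 - <<'E'
from h import *
rep()
E
```

```text
t 13.6 p [0.5271 0.1206 0.1855] yaw -80.0 q [-1.1   0.48  1.07  1.87 -0.48  1.08 -1.24] gap 45.6 F [-17.9  -0.1  24.2] T [-0.1   4.08  0.08]
```

jog_arm --targets '[{"dp": [0, 0, -0.1], "twist": 0, "grip": 4}, {"dp": [0.05, 0, -0.2], "twist": 0, "grip": 4}, {"dp": [0.1, 0, -0.3], "twist": 0, "grip": 4}, {"dp": [0.1, 0, -0.35], "twist": 0, "grip": 4}, {"dp": [0.1, 0, -0.35], "twist": 0, "grip": 4}]' --newtons 40

```text
time: 14.1
eef_pos: [0.5289, 0.121, 0.1839]
eef_rot: [-3.127, -0.273, 0.003]
ft_force: [-28.3, -0.1, 59.6]
finger_gap: 0.483
gripper_force: 49.7
```

```bash
python3 - <<'E'
from h import *
rep();a,b=get_image('scene'),get_image('side')
c=np.hstack([a[100:200,340:440],b[90:190,240:340]]);save('i3',c,0,0,200,100,4)
E
```

```text
t 14.1 p [0.5289 0.121  0.1839] yaw -80.0 q [-1.09  0.48  1.06  1.87 -0.48  1.08 -1.24] gap 45.4 F [-28.3  -0.1  59.6] T [0.32 6.7  0.18]
```

View pics/i3.png

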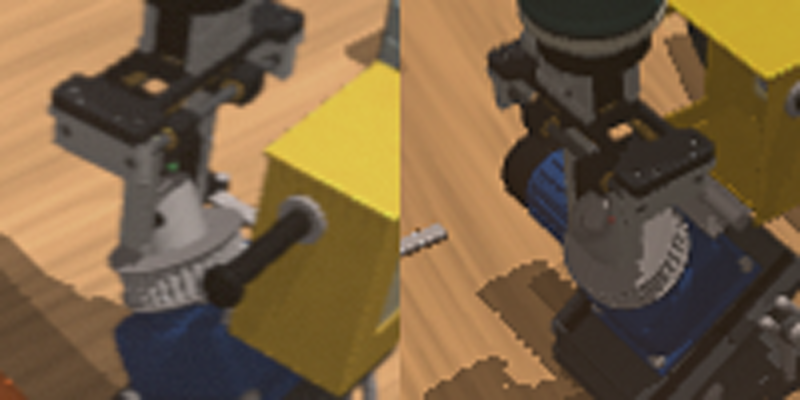

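jog_arm --targets '[{"dp": [0, 0, 0.1], "twist": 0, "grip": 4}, {"dp": [-0.05, 0, 0.2], "twist": 0, "grip": 4}, {"dp": [-0.05, 0, 0.2], "twist": 0, "grip": 4}, {"dp": [-0.05, 0, 0.2], "twist": 0, "grip": 8}, {"dp": [-0.05, 0, 0.2], "twist": 0, "grip": 8}]' --newtons 10

```text
time: 14.7
eef_pos: [0.5285, 0.1203, 0.184]
eef_rot: [3.129, 0.273, -0.003]
ft_force: [-6.7, -3.5, 13.1]
finger_gap: 0.621
gripper_force: 7.4
```

jog_arm --targets '[{"dp": [0, 0, 0], "twist": 0, "grip": 8}, {"dp": [0, 0, 0], "twist": 0, "grip": 8}, {"dp": [0, 0, 2], "twist": 0, "grip": 8}, {"dp": [0, 0, 6], "twist": 0, "grip": 8}, {"dp": [-2, -2, 10], "twist": 0, "grip": 8}]'

```text
time: 15.2
eef_pos: [0.5094, 0.1022, 0.2844]
eef_rot: [3.126, 0.277, -0.002]
ft_force: [-1.4, 0.6, 1.7]
finger_gap: 0.847
gripper_force: 0.0
```

jog_arm --targets '[{"dp": [-3, 0, 4], "twist": 1.4, "grip": 8}, {"dp": [-5, 0, 6], "twist": 2.8, "grip": 8}, {"dp": [-6, 0, 7], "twist": 4.2, "grip": 8}, {"dp": [-6, 0, 7], "twist": 5.6, "grip": 8}, {"dp": [-6, 0, 7], "twist": 7, "grip": 8}]'

```text
time: 15.7
eef_pos: [0.4485, 0.1012, 0.354]
eef_rot: [-2.854, -1.306, -0.001]
ft_force: [0.1, -0.3, -0.3]
finger_gap: 0.852
gripper_force: 0.0
```

```bash
python3 - <<'E'
from h import *
rep();a,b=get_image('scene'),get_image('side');np.save('pics/s4.npy',a);np.save('pics/d4.npy',b)
s=np.array([.5593,.1276,.1556]);ps=np.radians(10);d=np.array([-.5*np.cos(ps),-.5*np.sin(ps),.866])
# yellow guard: saturated yellow mask and black handle blobs
for n,im,(x0,y0,x1,y1) in(('scene',a,(370,110,480,220)),('side',b,(290,70,400,170))):
    hsv=cv2.cvtColor(im,cv2.COLOR_RGB2HSV)[y0:y1,x0:x1]
    m=((hsv[...,2]<60)&(hsv[...,1]<140)).astype(np.uint8);k,l,st,c=cv2.connectedComponentsWithStats(m)
    print(n,[(np.r_[st[i,:2]+[x0,y0],st[i,2:]].tolist(),np.round(c[i]+[x0,y0],1).tolist()) for i in range(1,k) if st[i,4]>25])
c=np.hstack([a[110:210,340:440],b[80:180,260:360]]);save('i4',c,0,0,200,100,4)
print(proj('scene',s+.066*d),proj('side',s+.066*d),proj('scene',s+.07*d),proj('side',s+.07*d))
E
```

```text
t 15.7 p [0.4485 0.1012 0.354 ] yaw -40.8 q [-1.51 -0.08  1.18  1.82  0.07  1.35 -1.06] gap 80.1 F [ 0.1 -0.3 -0.3] T [-0.04  0.13  0.01]
scene [([391, 153, 27, 25, 222], [402.8, 164.8]), ([370, 176, 67, 44, 1347], [396.3, 202.5])]
side [([290, 70, 8, 19, 109], [292.8, 77.4]), ([339, 112, 26, 22, 171], [351.4, 123.0]), ([290, 145, 49, 25, 516], [319.4, 159.9])]
[380.25880654 148.78435238] [289.78138085 144.7902146 ] [379.76217425 147.38849592] [289.1724247  144.21576628]
```

View pics/i4.png

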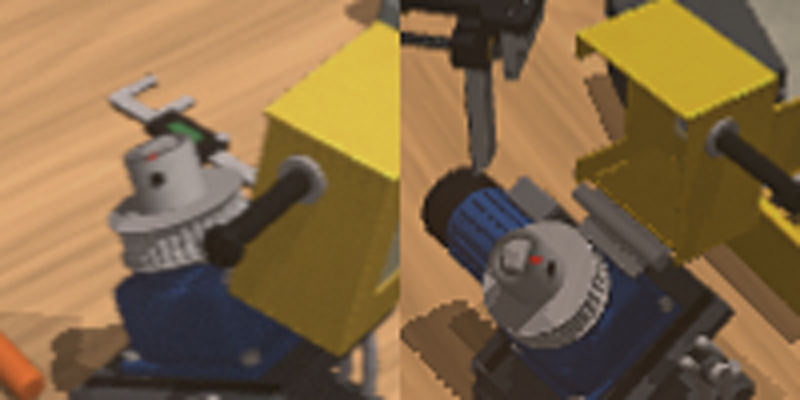

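```bash
python3 - <<'E'
from h import *
ps=np.radians(10);ys=np.array([-np.sin(ps),np.cos(ps),0]);ends={}
for n,f,(x0,y0,x1,y1),pt in(('scene','s4',(370,110,480,220),(402.8,164.8)),('side','d4',(290,70,400,170),(351.4,123))):
    im=np.load(f'pics/{f}.npy');hsv=cv2.cvtColor(im,cv2.COLOR_RGB2HSV)[y0:y1,x0:x1]
    m=((hsv[...,2]<60)&(hsv[...,1]<140)).astype(np.uint8);k,l,st,c=cv2.connectedComponentsWithStats(m)
    i=1+np.argmin(np.linalg.norm(c[1:]+[x0,y0]-pt,axis=1));q=np.argwhere(l==i)[:,::-1]+[x0,y0]
    vx,vy,cx,cy=cv2.fitLine(q.astype(np.float32),cv2.DIST_HUBER,0,.01,.01).ravel();t=(q-[cx,cy])@[vx,vy]
    if (vy<0): vx,vy,t=-vx,-vy,-t
    w=lambda a:np.round(np.array([cx,cy])+a*np.array([vx,vy]),1)
    # width profile
    for a in np.arange(t.min(),t.max(),3):
        s=q[(t>=a)&(t<a+3)];print(n,w(a+1.5),round(np.ptp((s-[cx,cy])@[-vy,vx]),1))
    ends[n]=(w(t.min()),w(t.max()))
A,ea=two(ray('scene',*ends['scene'][0]),ray('side',*ends['side'][0]));B,eb=two(ray('scene',*ends['scene'][1]),ray('side',*ends['side'][1]))
v=A-B;print(ends,A,ea,B,eb,np.linalg.norm(v),v/np.linalg.norm(v),ys,'mid',(A+B)/2)
E
```

```text
scene [415.1 154.2] 5.0
scene [412.8 156.2] 6.4
scene [410.5 158.2] 5.6
scene [408.3 160.1] 5.1
scene [406.  162.1] 5.8
scene [403.8 164.1] 5.1
scene [401.5 166.1] 5.7
scene [399.3 168. ] 6.4
scene [397. 170.] 9.2
scene [394.7 172. ] 10.0
scene [392.5 174. ] 7.9
scene [390.2 175.9] 0.0
side [340.6 114.4] 5.6
side [342.9 116.3] 5.0
side [345.3 118.2] 4.8
side [347.6 120. ] 4.8
side [350.  121.9] 4.4
side [352.3 123.7] 4.5
side [354.7 125.6] 6.7
side [357.  127.5] 7.8
side [359.4 129.3] 8.6
side [361.8 131.2] 7.2
{'scene': (array([416.2, 153.2]), array([391.2, 175.1])), 'side': (array([339.4, 113.5]), array([361.8, 131.2]))} [0.668668   0.08602858 0.30038906] 0.00012396517666661758 [ 0.68546028 -0.00718541  0.29757407] 0.005491738379871695 0.09475628812268944 [-0.17721551  0.9837236   0.02970773] [-0.17364818  0.98480775  0.        ] mid [0.67706414 0.03942159 0.29898157]
```

```bash
cat > g.py <<'E'
from h import *
import json
ps=np.radians(10);ys=np.array([-np.sin(ps),np.cos(ps),0]);xs=np.array([np.cos(ps)*.866,np.sin(ps)*.866,.5]);d=np.array([-.5*np.cos(ps),-.5*np.sin(ps),.866])
S=np.array([.5593,.1276,.1556]);G=np.array([.675,.0506,.2993])
lp=lambda P:np.array([(P-S)@xs,(P-S)@d])*1e3
E
python3 - <<'E'
from g import *
st2=json.load(open('pics/w2.json'))
o,e=ray('wrist',226+437/4,173+519/4,st2)
p,a=ray('side',305,128.8);_,b=ray('side',327.5,146);n=np.cross(a,b);n/=np.linalg.norm(n)
H1=o+e*((p-o)@n)/(e@n);print('H two-view',H1,lp(H1),'n.ys',n@ys,'grip',lp(G),'dist',np.linalg.norm(lp(G)-lp(H1)))
for t in np.arange(.30,.48,.01):
    q=o+e*t
    dd=np.linalg.norm(lp(G)-lp(q))
    if abs(dd-113)<12: print(round(t,3),np.round(q,3),np.round(lp(q),1),round(dd,1))
E
```

```text
H two-view [0.5789982  0.13495485 0.24709066] [63.6508298 68.8928609] n.ys -0.051542643900266055 grip [158.9447868   74.15852633] dist 95.43932875121618
0.3 [0.543 0.133 0.305] [ 61.  136.9] 116.3
0.31 [0.548 0.133 0.296] [ 61.4 126.9] 110.9
0.32 [0.553 0.133 0.288] [ 61.8 116.9] 106.2
0.33 [0.559 0.134 0.279] [ 62.1 106.9] 102.2
0.4 [0.596 0.136 0.22 ] [64.9 37.1] 101.1
0.41 [0.601 0.136 0.212] [65.3 27.2] 104.8
0.42 [0.607 0.137 0.203] [65.7 17.2] 109.3
0.43 [0.612 0.137 0.195] [66.1  7.2] 114.5
0.44 [0.617 0.137 0.186] [66.5 -2.8] 120.3
```

jog_arm --targets '[{"dp": [1, -2, 0.5], "twist": 1.2, "grip": 6}, {"dp": [3, -4, 1], "twist": 2.4, "grip": 6}, {"dp": [5, -6, 1.5], "twist": 3.6, "grip": 6}, {"dp": [8, -7, 1.5], "twist": 4.8, "grip": 6}, {"dp": [11, -8, 1.5], "twist": 6, "grip": 6}]'

```text
time: 16.3
eef_pos: [0.5441, 0.0274, 0.3704]
eef_rot: [2.437, 1.977, -0.002]
ft_force: [-0.9, 1.2, 1.8]
finger_gap: 0.64
gripper_force: 0.0
```

jog_arm --targets '[{"dp": [3, 0, 0], "twist": 1.2, "grip": 6}, {"dp": [6, 0, 0], "twist": 2.4, "grip": 6}, {"dp": [9, 1, 0], "twist": 2.5, "grip": 6}, {"dp": [11, 2.3, 0], "twist": 2.5, "grip": 6}, {"dp": [11, 2.3, 0], "twist": 2.5, "grip": 6}]'

```text
time: 16.8
eef_pos: [0.6548, 0.0521, 0.3686]
eef_rot: [2.162, 2.275, -0.005]
ft_force: [-0.4, 0.6, 0.0]
finger_gap: 0.635
gripper_force: 0.0
```

```bash
python3 - <<'E'
from g import *
st=rep();im=get_image('wrist');np.save('pics/w6.npy',im)
K=G-.004*ys
print('rod pts px',[np.round(proj('wrist',G+t*ys,st),1) for t in(-.06,-.03,0,.03)],'need',np.array(K-[0,0,.0188])-st['eef_pos'])
# dark rod: find dark pixel columns/rows near expected
u,v=proj('wrist',G,st).astype(int);g=cv2.cvtColor(im,cv2.COLOR_RGB2HSV)
for dv in range(-60,61,12):
    if 0<=v+dv<400: r=g[v+dv,max(u-70,0):u+70];print(v+dv,''.join('#' if (p[2]<60 and p[1]<140) else ('y' if 18<p[0]<35 and p[1]>140 else '.') for p in r[::2]))
E
```

```text
t 16.8 p [0.6548 0.0521 0.3686] yaw 2.9 q [-0.74  0.53  0.99  1.32 -0.43  1.52  0.25] gap 59.7 F [-0.4  0.6  0. ] T [-0.08  0.06 -0.01]
rod pts px [array([350.4, 281.7]), array([347. , 249.5]), array([343.2, 215.2]), array([339.2, 178.7])] need [ 0.02092348 -0.00547887 -0.088133  ]
155 #####.##yyyyyyyyyyyyyyyyyyyyyyyyyyyyyyyyyyyyyyyyyyyyyyyyyyyyyyyyyyyyyy
167 .........yyyyyyyyyyyyyyyyyyyyyyyyyyyyyyyyyyyyyyyyyyyyyyyyyyyyyyyyyyyyy
179 ...........yyyyyyyyyyyyyyyyyyyyyyyyyyy................................
191 ..............................y.y.yyyyy...............................
203 ...................................y..................................
215 .................................y#...................................
227 ................................#.##.###..............................
239 .................................###...##.............................
251 ..................................####.###.......##.##................
263 ..................................#####.#####.....#.####..............
275 ..................................########...........######...........
```

jog_arm --targets '[{"dp": [2.1, -0.6, 0], "twist": 1.2, "grip": 6}, {"dp": [2.1, -0.6, -1], "twist": 1.2, "grip": 6}, {"dp": [2.1, -0.6, -4], "twist": 1.2, "grip": 6}, {"dp": [2.1, -0.6, -7], "twist": 1.2, "grip": 6}, {"dp": [2.1, -0.6, -8.8], "twist": 1.2, "grip": 6}]'

```text
time: 17.35
eef_pos: [0.6725, 0.0448, 0.2804]
eef_rot: [2.017, 2.407, -0.002]
ft_force: [-0.0, -0.2, 0.4]
finger_gap: 0.638
gripper_force: 0.0
```

jog_arm --targets '[{"dp": [0, 0, 0], "twist": 0, "grip": 1}, {"dp": [0, 0, 0], "twist": 0, "grip": 1}, {"dp": [0, 0, 0], "twist": 0, "grip": 1}, {"dp": [0, 0, 0], "twist": 0, "grip": 1}, {"dp": [0, 0, 0], "twist": 0, "grip": 1}]' --newtons 10

```text
time: 17.85
eef_pos: [0.6742, 0.045, 0.2837]
eef_rot: [2.01, 2.41, 0.002]
ft_force: [0.7, -0.0, -0.1]
finger_gap: 0.249
gripper_force: 0.0
```

jog_arm --targets '[{"dp": [0, 0, 0], "twist": 0, "grip": 1}, {"dp": [0, 0, 0], "twist": 0, "grip": 1}, {"dp": [0, 0, 0], "twist": 0, "grip": 1}, {"dp": [0, 0, 0], "twist": 0, "grip": 1}, {"dp": [0, 0, 0], "twist": 0, "grip": 1}]' --newtons 35

```text
time: 18.35
eef_pos: [0.6749, 0.0451, 0.2838]
eef_rot: [2.008, 2.409, 0.003]
ft_force: [5.3, 0.8, 3.3]
finger_gap: 0.16
gripper_force: 35.0
```

```bash
python3 - <<'E'
from g import *
st=rep()
P=st['eef_pos']+[0,0,.0188];print('grip lp',lp(P))
H=np.array([66,10.]);V=lp(P)-H;print(V,np.linalg.norm(V))
E
```

```text
t 18.35 p [0.6749 0.0451 0.2838] yaw 10.4 q [-0.69  0.6   0.92  1.4  -0.47  1.37  0.42] gap 15.0 F [5.3 0.8 3.3] T [ 0.08 -1.23  0.03]
grip lp [159.6390649   77.52289505]
[93.6390649  67.52289505] 115.44529366787725
```

```bash
cat >> g.py <<'E'
def arc(a0,a1,n=5,r=11.3):
    for k in range(1,n+1):
        a,b=np.radians(a0),np.radians(a0+(a1-a0)*k/n);u=r*(np.cos(b)-np.cos(a));print(np.round([u*np.cos(ps),u*np.sin(ps),r*(np.sin(b)-np.sin(a))],2).tolist())
E
python3 -c "
from g import *
for a in(65,90,115,140,165): print(a);arc(a,a+25)"
```

```text
65
[-0.9, -0.16, 0.38]
[-1.82, -0.32, 0.67]
[-2.77, -0.49, 0.89]
[-3.73, -0.66, 1.02]
[-4.7, -0.83, 1.06]
90
[-0.97, -0.17, -0.04]
[-1.93, -0.34, -0.17]
[-2.88, -0.51, -0.39]
[-3.81, -0.67, -0.68]
[-4.7, -0.83, -1.06]
115
[-0.86, -0.15, -0.46]
[-1.68, -0.3, -0.98]
[-2.45, -0.43, -1.58]
[-3.17, -0.56, -2.25]
[-3.82, -0.67, -2.98]
140
[-0.59, -0.1, -0.78]
[-1.11, -0.2, -1.61]
[-1.56, -0.28, -2.49]
[-1.93, -0.34, -3.4]
[-2.22, -0.39, -4.34]
165
[-0.21, -0.04, -0.96]
[-0.34, -0.06, -1.94]
[-0.38, -0.07, -2.92]
[-0.34, -0.06, -3.91]
[-0.21, -0.04, -4.89]
```

jog_arm --targets '[{"dp": [-0.9, -0.16, 0.38], "twist": 0, "grip": 1}, {"dp": [-1.82, -0.32, 0.67], "twist": 0, "grip": 1}, {"dp": [-2.77, -0.49, 0.89], "twist": 0, "grip": 1}, {"dp": [-3.73, -0.66, 1.02], "twist": 0, "grip": 1}, {"dp": [-4.7, -0.83, 1.06], "twist": 0, "grip": 1}]' --newtons 35

```text
time: 18.85
eef_pos: [0.6278, 0.0364, 0.294]
eef_rot: [2.008, 2.408, 0.003]
ft_force: [10.8, -1.3, -5.3]
finger_gap: 0.16
gripper_force: 35.0
```

```bash
python3 - <<'E'
from g import *
rep()
E
```

```text
t 18.85 p [0.6278 0.0364 0.294 ] yaw 10.4 q [-0.77  0.5   0.96  1.52 -0.41  1.33  0.41] gap 15.0 F [10.8 -1.3 -5.3] T [-0.41 -2.78 -0.01]
```

jog_arm --targets '[{"dp": [-0.97, -0.17, -0.1], "twist": 0, "grip": 1}, {"dp": [-1.93, -0.34, -0.25], "twist": 0, "grip": 1}, {"dp": [-2.88, -0.51, -0.48], "twist": 0, "grip": 1}, {"dp": [-3.81, -0.67, -0.78], "twist": 0, "grip": 1}, {"dp": [-4.7, -0.83, -1.16], "twist": 0, "grip": 1}]' --newtons 35

```text
time: 19.35
eef_pos: [0.5812, 0.0277, 0.2831]
eef_rot: [2.008, 2.407, 0.004]
ft_force: [8.7, -3.1, 1.3]
finger_gap: 0.161
gripper_force: 35.0
```

```bash
python3 - <<'E'
from g import *
rep()
E
```

```text
t 19.35 p [0.5812 0.0277 0.2831] yaw 10.3 q [-0.85  0.41  1.    1.66 -0.36  1.26  0.4 ] gap 15.2 F [ 8.7 -3.1  1.3] T [-0.78 -2.41  0.02]
```

Good; continuing the arc.

jog_arm --targets '[{"dp": [-0.86, -0.15, -0.46], "twist": 0, "grip": 1}, {"dp": [-1.68, -0.3, -0.98], "twist": 0, "grip": 1}, {"dp": [-2.45, -0.43, -1.58], "twist": 0, "grip": 1}, {"dp": [-3.17, -0.56, -2.25], "twist": 0, "grip": 1}, {"dp": [-3.82, -0.67, -2.98], "twist": 0, "grip": 1}]' --newtons 35

```text
time: 19.85
eef_pos: [0.5443, 0.0209, 0.253]
eef_rot: [2.007, 2.405, 0.006]
ft_force: [27.8, -5.1, -12.4]
finger_gap: 0.161
gripper_force: 35.0
```

```bash
python3 - <<'E'
from g import *
st=rep();P=st['eef_pos']+[0,0,.0188];V=lp(P)-[66,10];print(V,np.linalg.norm(V),np.degrees(np.arctan2(V[1],V[0]))+30)
E
```

```text
t 19.85 p [0.5443 0.0209 0.253 ] yaw 10.3 q [-0.91  0.35  1.02  1.79 -0.32  1.17  0.39] gap 15.2 F [ 27.8  -5.1 -12.4] T [-1.13 -6.85 -0.04]
[-36.76590107 107.27047997] 113.39615229326509 138.9186464100897
```

jog_arm --targets '[{"dp": [-0.42, -0.07, -0.88], "twist": 0, "grip": 1}, {"dp": [-0.93, -0.17, -1.73], "twist": 0, "grip": 1}, {"dp": [-1.36, -0.25, -2.6], "twist": 0, "grip": 1}, {"dp": [-1.36, -0.25, -2.6], "twist": 0, "grip": 1}, {"dp": [-1.36, -0.25, -2.6], "twist": 0, "grip": 1}]' --newtons 35

```text
time: 20.35
eef_pos: [0.5303, 0.019, 0.2266]
eef_rot: [2.007, 2.407, 0.005]
ft_force: [20.5, -1.6, -15.9]
finger_gap: 0.157
gripper_force: 35.0
```

```bash
python3 - <<'E'
from g import *
st=rep();P=st['eef_pos']+[0,0,.0188];V=lp(P)-[66,10];print(V,np.linalg.norm(V),np.degrees(np.arctan2(V[1],V[0]))+30)
E
```

```text
t 20.35 p [0.5303 0.019  0.2266] yaw 10.4 q [-0.91  0.35  1.01  1.85 -0.33  1.11  0.4 ] gap 14.7 F [ 20.5  -1.6 -15.9] T [-0.49 -4.87  0.01]
[-62.15806138  91.47249191] 110.59313437669759 154.19718055418457
```

jog_arm --targets '[{"dp": [-0.1, -0.02, -0.55], "twist": 0, "grip": 1}, {"dp": [-0.25, -0.05, -1.0], "twist": 0, "grip": 1}, {"dp": [-0.52, -0.1, -1.9], "twist": 0, "grip": 1}, {"dp": [-0.72, -0.14, -2.8], "twist": 0, "grip": 1}, {"dp": [-0.72, -0.14, -2.8], "twist": 0, "grip": 1}]' --newtons 35

```text
time: 20.85
eef_pos: [0.5243, 0.0182, 0.1989]
eef_rot: [2.006, 2.406, 0.008]
ft_force: [23.3, 1.4, -9.7]
finger_gap: 0.159
gripper_force: 35.0
```

```bash
python3 - <<'E'
from g import *
st=rep();P=st['eef_pos']+[0,0,.0188];V=lp(P)-[66,10];print(V,np.linalg.norm(V),np.degrees(np.arctan2(V[1],V[0]))+30)
E
```

```text
t 20.85 p [0.5243 0.0182 0.1989] yaw 10.4 q [-0.9   0.37  1.    1.9  -0.36  1.05  0.42] gap 15.0 F [23.3  1.4 -9.7] T [ 0.48 -5.87  0.  ]
[-81.26124408  70.55416386] 107.61635482742486 169.0342175790338
```

```bash
python3 - <<'E'
from g import *
from scipy.optimize import least_squares
Q=np.array([lp(np.array(p)+[0,0,.0188]) for p in [(.6749,.0451,.2838),(.6278,.0364,.294),(.5812,.0277,.2831),(.5443,.0209,.253),(.5303,.019,.2266),(.5243,.0182,.1989)]])
for free in(0,1):
    f=least_squares(lambda x:np.linalg.norm(Q-x[:2],axis=1)-(x[2] if free else 113),[66,10,113]);print(np.round(f.x,1),np.round(f.fun,1))
    V=Q-f.x[:2];print(np.round(np.degrees(np.arctan2(V[:,1],V[:,0]))+30,1))
H=np.array([70,9.])
e=H+[-108,34];Pw=S+(e[0]*xs+e[1]*d)/1e3;print('shut grip in plane',e,'TCP z',Pw[2]-.0188)
E
```

```text
[ 70.6  10.5 113. ] [-1.6 -0.2  1.2  1.5 -0.2 -2.2]
[ 67.   92.2 116.9 141.2 156.3 170.8]
[ 70.7  18.6 106.4] [ 0.4 -0.6 -0.2  0.7  0.1 -0.4]
[ 63.5  90.2 116.7 142.8 158.9 174.2]
shut grip in plane [-38.  43.] TCP z 0.15503799999999998
```

jog_arm --targets '[{"dp": [0.1, 0, -0.5], "twist": 0, "grip": 1}, {"dp": [0.12, 0, -1.0], "twist": 0, "grip": 1}, {"dp": [0.14, 0.01, -1.5], "twist": 0, "grip": 1}, {"dp": [0.16, 0.01, -2.0], "twist": 0, "grip": 1}, {"dp": [0.18, 0.02, -2.5], "twist": 0, "grip": 1}]' --newtons 35

```text
time: 21.35
eef_pos: [0.525, 0.0184, 0.1742]
eef_rot: [2.007, 2.408, 0.006]
ft_force: [9.9, 2.8, 7.2]
finger_gap: 0.161
gripper_force: 35.0
```

```bash
python3 - <<'E'
from g import *
rep()
E
```

```text
t 21.35 p [0.525  0.0184 0.1742] yaw 10.4 q [-0.87  0.41  0.97  1.92 -0.39  1.01  0.46] gap 15.2 F [9.9 2.8 7.2] T [ 0.72 -2.82 -0.01]
```

jog_arm --targets '[{"dp": [0.08, 0.01, -0.3], "twist": 0, "grip": 1}, {"dp": [0.12, 0.02, -0.6], "twist": 0, "grip": 1}, {"dp": [0.17, 0.03, -0.9], "twist": 0, "grip": 1}, {"dp": [0.22, 0.04, -1.2], "twist": 0, "grip": 1}, {"dp": [0.25, 0.04, -1.4], "twist": 0, "grip": 1}]' --newtons 35

```text
time: 21.85
eef_pos: [0.527, 0.0182, 0.1614]
eef_rot: [2.009, 2.409, 0.005]
ft_force: [-11.1, -1.0, 42.6]
finger_gap: 0.159
gripper_force: 35.0
```

```bash
python3 - <<'E'
from g import *
rep()
E
```

```text
t 21.85 p [0.527  0.0182 0.1614] yaw 10.4 q [-0.85  0.43  0.95  1.93 -0.42  0.99  0.47] gap 14.9 F [-11.1  -1.   42.6] T [-0.2   2.86  0.11]
```

jog_arm --targets '[{"dp": [0.05, 0, -0.05], "twist": 0, "grip": 1}, {"dp": [0.05, 0, -0.1], "twist": 0, "grip": 1}, {"dp": [0.05, 0, -0.1], "twist": 0, "grip": 1}, {"dp": [0.05, 0, -0.1], "twist": 0, "grip": 1}, {"dp": [0.05, 0, -0.1], "twist": 0, "grip": 1}]' --newtons 45

```text
time: 22.35
eef_pos: [0.5271, 0.0179, 0.1605]
eef_rot: [2.01, 2.409, 0.005]
ft_force: [-10.5, -0.7, 44.0]
finger_gap: 0.156
gripper_force: 45.0
```

```bash
python3 - <<'E'
from g import *
rep()
E
```

```text
t 22.35 p [0.5271 0.0179 0.1605] yaw 10.3 q [-0.85  0.43  0.95  1.93 -0.42  0.99  0.47] gap 14.7 F [-10.5  -0.7  44. ] T [-0.23  2.8   0.02]
```

jog_arm --targets '[{"dp": [0, 0, 0.1], "twist": 0, "grip": 5}, {"dp": [0, 0, 0.1], "twist": 0, "grip": 5}, {"dp": [0, 0, 0.1], "twist": 0, "grip": 5}, {"dp": [0, 0, 0.1], "twist": 0, "grip": 5}, {"dp": [0, 0, 0.1], "twist": 0, "grip": 5}]' --newtons 10

```text
time: 22.85
eef_pos: [0.5258, 0.0184, 0.1591]
eef_rot: [2.01, 2.411, 0.0]
ft_force: [-0.3, -0.8, -1.0]
finger_gap: 0.52
gripper_force: 0.0
```

jog_arm --targets '[{"dp": [0, 0, 2], "twist": 0, "grip": 5}, {"dp": [0, 0, 5], "twist": 0, "grip": 5}, {"dp": [-1, -3, 10], "twist": 0, "grip": 5}, {"dp": [-3, -7, 14], "twist": 0, "grip": 5}, {"dp": [-5, -11, 18], "twist": 0, "grip": 5}]'

```text
time: 23.35
eef_pos: [0.4847, -0.0738, 0.321]
eef_rot: [2.009, 2.411, -0.0]
ft_force: [0.7, 1.2, 0.4]
finger_gap: 0.535
gripper_force: 0.0
```

jog_arm --targets '[{"dp": [-3, -4, 0], "twist": 0, "grip": 5}, {"dp": [-6, -8, 0], "twist": 0, "grip": 5}, {"dp": [-9, -12, 0], "twist": 0, "grip": 5}, {"dp": [-9, -12, 0], "twist": 0, "grip": 5}, {"dp": [-9, -12, 0], "twist": 0, "grip": 5}]'

```text
time: 23.85
eef_pos: [0.3951, -0.1928, 0.3199]
eef_rot: [2.012, 2.41, 0.005]
ft_force: [0.5, 0.6, -0.4]
finger_gap: 0.533
gripper_force: 0.0
```

```bash
python3 - <<'E'
from g import *
rep();H=np.array([70,9.])
for n in('scene','side'):
    im=get_image(n);np.save(f'pics/{n}9.npy',im);hsv=cv2.cvtColor(im,cv2.COLOR_RGB2HSV)
    c=proj(n,S+.05*d);x0,y0=(c-70).astype(int);w=hsv[y0:y0+140,x0:x0+140]
    m=((w[...,0]>20)&(w[...,0]<35)&(w[...,1]>150)&(w[...,2]>60)).astype(np.uint8);m=cv2.morphologyEx(m,cv2.MORPH_CLOSE,np.ones((5,5)))
    for ct in cv2.findContours(m,cv2.RETR_EXTERNAL,cv2.CHAIN_APPROX_NONE)[0]:
        if cv2.contourArea(ct)>300: print(n,'guard poly',(cv2.approxPolyDP(ct,2.5,True)[:,0]+[x0,y0]).tolist())
    for nm,(X,Y,Z) in dict(RFm=(-138,-62,86),RFp=(-138,62,86),RBm=(0,-62,86),RBp=(0,62,86),BFm=(-138,-62,0),BBm=(0,-62,0)).items():
        print(nm,np.round(proj(n,S+((H[0]+X)*xs+Y*ys+(H[1]+Z)*d)/1e3),0),end=' ')
    m=((w[...,2]<60)&(w[...,1]<140)).astype(np.uint8);k,l,st,cc=cv2.connectedComponentsWithStats(m)
    print();print([(np.r_[st[i,:2]+[x0,y0],st[i,2:]].tolist()) for i in range(1,k) if st[i,4]>60],'grip',[np.round(proj(n,S+((H[0]-108)*xs+Y*ys+(H[1]+34)*d)/1e3),0) for Y in(-62,-134)])
E
```

```text
t 23.85 p [ 0.3951 -0.1928  0.3199] yaw 10.3 q [-0.9  -0.17  1.17  1.92  0.16  1.29  0.4 ] gap 50.1 F [ 0.5  0.6 -0.4] T [-0.05  0.04  0.04]
scene guard poly [[411, 129], [374, 133], [346, 154], [364, 166], [365, 174], [361, 177], [393, 180], [396, 168], [412, 154], [420, 156]]
RFm [343. 151.] RFp [372. 131.] RBm [383. 148.] RBp [412. 126.] BFm [354. 180.] BBm [394. 180.] 
[[420, 146, 16, 17, 113], [336, 170, 24, 20, 146], [361, 181, 50, 28, 699], [397, 203, 40, 21, 277], [358, 210, 30, 14, 268]] grip [array([358., 168.]), array([340., 182.])]
side guard poly [[361, 104], [333, 115], [334, 132], [347, 145], [361, 143], [361, 135], [351, 130], [352, 125], [361, 122], [358, 117]]
RFm [282. 171.] RFp [257. 146.] RBm [315. 134.] RBp [289. 112.] BFm [295. 181.] BBm [327. 147.] 
[[222, 77, 134, 83, 4267], [271, 88, 52, 44, 1760], [247, 146, 101, 62, 2070], [296, 189, 13, 23, 138]] grip [array([297., 169.]), array([312., 184.])]
```

```bash
python3 - <<'E'
from g import *
def tilt(n,p,q):
    N=np.cross(ray(n,*p)[1],ray(n,*q)[1]);return np.degrees(np.arctan2(-(N@xs),N@d))
def edge(im,n,a,b,h=4):
    # subpixel strongest gradient across the line a-b
    g=cv2.GaussianBlur(im.astype(np.float32),(0,0),.8);a,b=np.array(a,float),np.array(b,float);t=(b-a)/np.linalg.norm(b-a);nn=np.array([-t[1],t[0]]);pts=[]
    for s in np.linspace(.12,.88,30):
        o=np.arange(-h,h+.01,.25);xy=(a+(b-a)*s)+o[:,None]*nn
        v=cv2.remap(g,xy[:,0].astype(np.float32).reshape(-1,1),xy[:,1].astype(np.float32).reshape(-1,1),cv2.INTER_LINEAR).reshape(len(o),3)
        w=np.abs(np.gradient(v,axis=0)).sum(1)**2;i=np.argmax(w);sl=slice(max(i-4,0),i+5);pts.append(xy[sl].T@w[sl]/w[sl].sum())
    vx,vy,cx,cy=cv2.fitLine(np.array(pts,np.float32),cv2.DIST_HUBER,0,.01,.01).ravel();r=(np.array(pts)-[cx,cy])@[-vy,vx]
    k=18*np.sign(vx);p,q=(cx-k*vx,cy-k*vy),(cx+k*vx,cy+k*vy)
    print(n,np.round(p,1),np.round(q,1),'rms',round(r.std(),2),'tilt deg',round(tilt(n,p,q),2))
im=np.load('pics/scene9.npy')
edge(im,'scene',(374,133),(411,129));edge(im,'scene',(346,154),(386,151));edge(im,'scene',(361,177),(393,180))
sd=np.load('pics/side9.npy')
edge(sd,'side',(284,173.5),(317,136.5));edge(sd,'side',(259,149),(291,115))
E
```

```text
scene [375.6 137.5] [410.1 127.2] rms 1.28 tilt deg -171.41
scene [345.3 153.3] [381.2 150.8] rms 0.2 tilt deg -179.82
scene [361.4 180.4] [397.4 180.4] rms 0.16 tilt deg 179.83
side [289.7 168.4] [315.3 143.1] rms 1.98 tilt deg 175.82
side [260.2 143.3] [288.3 120.9] rms 2.69 tilt deg 166.59
```

```bash
python3 -c "
from workcell import *
print(hand_in())"
```

```text
the job is handed in; nothing more can be done
None
```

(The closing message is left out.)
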